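# Slide one module out of a packed row and dock it

### The arm

A 7-joint arm with a two-finger parallel gripper is mounted at the origin on a cart in front of the work surface, level with it; the furniture and walls round the work are solid. World frame = base frame: x ahead of the robot, y to its left, z up, the work surface at z = 0. Lengths are in m, angles in rad, forces in N, time in s.
With the tool pointing down it reaches from about 0.425 to 0.925 m from the base axis. Payload 6.8 kg.
Tool frame: the origin (TCP) lies on the centre line of the jaws, within the pads' length; the fingertips stand 25 mm ahead of it and the grasp point (between the pads) lies 6 mm ahead of it; z points along the fingers, y is the line along which they close (so a half turn about z gives the same grasp; the last joint's range is limited). The gripper opens to 85 mm and grips with 20 to 120 N. Pads are 22 mm wide; open, the fingers measure 114 mm over their backs; the gripper's body (76 mm by 85 mm) begins 54 mm behind the grasp point. The pads swing forward as they close: fully open they stand 13 mm farther back than shut.
Start: joints at [-1.3, 0.477, 0.022, 1.555, -0.011, 1.109, -0.083], TCP at [0.25, 0.627, 0.256] pointing down, gripper open.
Joint ranges: [-2.96, 2.96], [-0.34, 2.1], [-1.41, 1.46], [0.24, 2.44], [-1.37, 4.51], [0.17, 1.92], [-2.96, 2.96]. Speed limits (rad/s): [2.39, 2.39, 3.14, 3.14, 3.14, 3.14, 3.14].

### API

Orientations are given as a rotation vector (axis times angle).
In Python, from bench import status, imaging, workorder gives the robot as it stands.
- The arm moves only by the tool send_rows, never from a script. Its argument "steps" is a list of rows, each an object of numbers: "dx", "dy", "dz": the shift along the tool's x, y, z in cm; "yaw": the turn about the tool's z in degrees; "gripper": the opening, from 0 (shut) to 1 (fully open). A call has 1 to 5 rows; each row is the pose to reach, as a shift and turn from the pose commanded when the call began, along the tool's axes at that moment; what a row does not reach only later rows make up. A row lasts 1/8 s, in which the tool goes at most 62.5 mm and 10.7 degrees, less where a joint would pass 70% of its speed; a pose out of reach is approached as far as the arm can. A call with a gripper value outside its range is refused whole. The fingers move at their own pace and stop on an object; "force" is the grip in N (left out, the last holds). Time passes only in rows, so rows that repeat a pose let the fingers close. It gives the time, the measured TCP pose, the force, the opening and the grip force at its end, in the units of the state.
- status.get_obs(): the state, without advancing time (a new reading comes with each control period).
- imaging.grab_frame(name): name is "scene" or "top" or "wrist"; returns a dict with "color" (384x512x3 uint8, red, green, blue), "depth" (384x512 float32, m along the optical axis (not along the pixel's ray), 0 where there is no reading), "K" (3x3 intrinsics, pixels), "k1" (the pictures are not rectified: a ray, as slopes to the right and down, at radius r is drawn at 1 + k1 r^2 times it, then the intrinsics apply), "R" (3x3) and "t" (3): a world point X has camera coordinates R X + t. Camera axes: x right, y down, z forward; pixel columns grow to the right and rows downward; lengths in m; the calibration is good to about 2 mm. A picture is of the moment at which its call begins.
- workorder.hand_in(): hands the job in; it is judged then, once.
The state is a dict: "clock": time; "joints": joint angles; "qvel": joint speeds; "tau": joint torques, N m; "tcp_pos": TCP position; "orientation": TCP orientation; "contact_force": force on the tool from outside, world axes, zero at the start; "moment": the same for the moment, N m; "grip_width": finger opening in m; "gripper_force": force on a finger pad.
Only numpy, scipy, OpenCV 4.12 (cv2) and the standard library are available. Lean on these libraries where they do the work, as an engineer would, in place of code of your own. Each camera call takes 0.05 s, during which the arm holds its last target. There are 200 camera calls.

### The job

Five aluminium modules stand packed side by side in an open-fronted rack, too tight for fingers to get between. Nudge the one with two round sockets on its top out of the front of the row, keeping it on the rack, until there is finger room to grip it, then carry it to the empty dock, stand it upright (sockets up) in the channel and push it fully home against the end stop. Leave the other four modules standing in their places in the rack, and do not disturb the tape roll or the green board cap.

Things in the scene. Friction and masses are not known exactly. Their poses are not given: they have to be found in the camera images.
- socket_module: the wanted module, aluminium slab 116 long (x), 32 thick (y), 84 mm high (z), black end plates, about 0.22 kg; origin in the middle of its underside. Only it has two round steel sockets on top (28 mm wide, 3 mm proud, 28 mm either side of its middle along x). Starts in any of the rack's five places, underside 6 mm above the table, x parallel to the rack's. Either end may go to the dock's stop
- module_a: one of four neighbours: aluminium slab 116 long (x), 32 thick (y), 84 mm high (z), black end plates, about 0.22 kg; origin in the middle of its underside; flat top with a row of dark vent slots, no sockets. Stays in the rack
- module_b: one of four neighbours: aluminium slab 116 long (x), 32 thick (y), 84 mm high (z), black end plates, about 0.22 kg; origin in the middle of its underside; flat top with a row of dark vent slots, no sockets. Stays in the rack
- module_c: one of four neighbours: aluminium slab 116 long (x), 32 thick (y), 84 mm high (z), black end plates, about 0.22 kg; origin in the middle of its underside; flat top with a row of dark vent slots, no sockets. Stays in the rack
- module_d: one of four neighbours: aluminium slab 116 long (x), 32 thick (y), 84 mm high (z), black end plates, about 0.22 kg; origin in the middle of its underside; flat top with a row of dark vent slots, no sockets. Stays in the rack
- rack: fixed aluminium rack, left or right of the middle, front roughly to the robot; origin under its middle at table height; x to its back, y along the row. Floor 6 mm thick, x -76 to +64 mm, no lip at the front (-x). Side plates 6 mm thick at y +-87.5, x -58 to +64, 62 mm high. Places at y -67, -33.5, 0, 33.5, 67 mm; modules 1.5 mm apart, ends at x +-58, tops at z 90 mm
- rack_rod (a point): middle of the stop rod (8 mm diameter, along the rack's y) across the back of the rack, at rack x 62.5 mm, z 22 mm; the modules' back ends almost touch it; above it (over z 26 mm) the back is open, so a module's back end can be pushed there with shut fingers
- dock: fixed dock on the other side from the rack; origin under its middle at table height; x along the channel to the end stop. Base 164 x 78 mm; channel floor 8 mm above the table, 40 mm wide, open at the front (-x), between rails 9 mm thick, 23 mm high, x -76 to +64 mm. A module fully home has its middle at x = +2 mm
- dock_stop (a point): middle of the face of the dock's black end stop, at dock x +60 mm, z 33 mm; the stop is 60 mm wide and its top is 58 mm above the table
- tape: roll of tape lying flat, 103 mm across, 46 high; origin in the middle of its underside; bystander
- board_cap: round green cap with a circuit board, 87 x 94 mm, 32 high; origin in the middle of its underside; bystander
- beaker: small glass beaker, 81 x 89 mm, 102 high, fixed; origin in the middle of its underside; bystander, only to be avoided
There are look-alikes about, which are no part of the job. Leave any brown look-alike of the dock alone. What is shaped like the module_c but red is not meant.

How it is judged:
By the outcome, as a careful person would: the job done as asked, in the order asked, and still so for the second after the job is handed in, with the robot touching nothing.
It also fails if it takes over 64 s, if anything falls off the work surface, if the arm or the gripper's body presses on something with over 40 N, if the wrist force passes 120 N, or if a joint passes its speed limit or range.

## Working session

There is one attempt and no reset: what is moved stays moved. The work goes in short steps, Python scripts to look and compute and a tool call to move; the robot and the scene stay as the last step left them, time stands still between calls to the robot, and variables do not carry over. Pictures are saved under pics/ and viewed, at most 10 in all, crops included, and the job is handed in when it is done.

Besides the shell and the picture viewer there is one more tool, called after "Call:" as name(argument=value, ...) on one line, values as JSON. send_rows: Moves the arm, as the interface text tells. Its arguments: {"type":"object","properties":{"steps":{"type":"array"},"force":{"type":"number"}},"required":["steps"]}

```bash
mkdir -p pics; cat > h.py <<'E'
import numpy as np,cv2
from bench import status, imaging, workorder
def grab(n):
    f=imaging.grab_frame(n); np.savez('%s.npz'%n,**f); return f
def load(n): return dict(np.load('%s.npz'%n))
def pts(f):
    K=f['K'];k1=float(f['k1']);h,w=f['depth'].shape
    uv=np.stack(np.meshgrid(np.arange(w),np.arange(h)),-1).reshape(-1,1,2).astype(np.float64)
    n=cv2.undistortPoints(uv,K,np.array([k1,0,0,0,0.])).reshape(h,w,2)
    d=f['depth'].astype(float)
    c=np.dstack([n*d[...,None],d])
    X=(c-f['t'])@f['R']
    X[d==0]=np.nan
    return X
def ray(f,u,v,z):
    n=cv2.undistortPoints(np.array([[[u,v]]],float),f['K'],np.array([float(f['k1']),0,0,0,0.])).ravel()
    d=f['R'].T@np.array([n[0],n[1],1]);o=-f['R'].T@f['t']
    return o+d*(z-o[2])/d[2]
E
python3 - <<'E'
from h import *
a=grab('scene');b=grab('top')
cv2.imwrite('pics/s.png',cv2.resize(a['color'],(800,600))[...,::-1]);cv2.imwrite('pics/t.png',cv2.resize(b['color'],(800,600))[...,::-1])
for f in(a,b):print(-f['R'].T@f['t'])
print(status.get_obs())
E
```

```text
[-0.0662218  -0.68960957  0.92201727]
[0.38584353 0.074724   1.22562733]
{'clock': 0.1, 'joints': array([-1.30006302,  0.47771919,  0.02236068,  1.55633242, -0.01149456,
        1.1093353 , -0.08308723]), 'qvel': array([ 0.00065541, -0.00222687,  0.0008372 , -0.00053273,  0.00023989,
       -0.00041049, -0.00041328]), 'tau': array([ 5.23297233e-03, -5.97767222e+01,  1.61427397e+00, -2.81953579e+01,
        1.29199092e-02,  5.03314252e-03, -1.69508439e-05]), 'tcp_pos': array([0.24947627, 0.62667386, 0.25543061]), 'orientation': array([-5.91453781e-01, -3.08523011e+00,  2.60105200e-03]), 'contact_force': array([-1.14235   , -0.78924385, -0.06956046]), 'moment': array([-0.02090503,  0.00671347,  0.00404777]), 'gripper_force': 0.0, 'grip_width': 0.08521724308421079}
```

View pics/s.png

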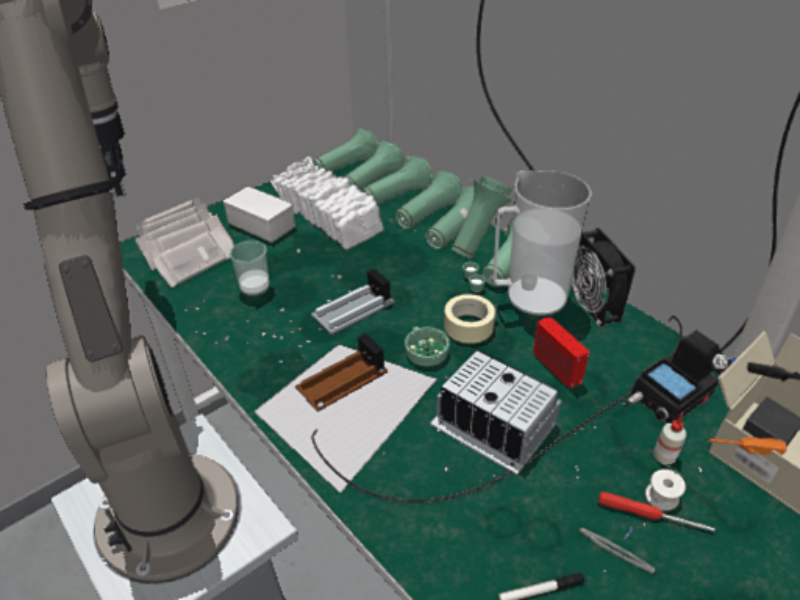

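View pics/t.png

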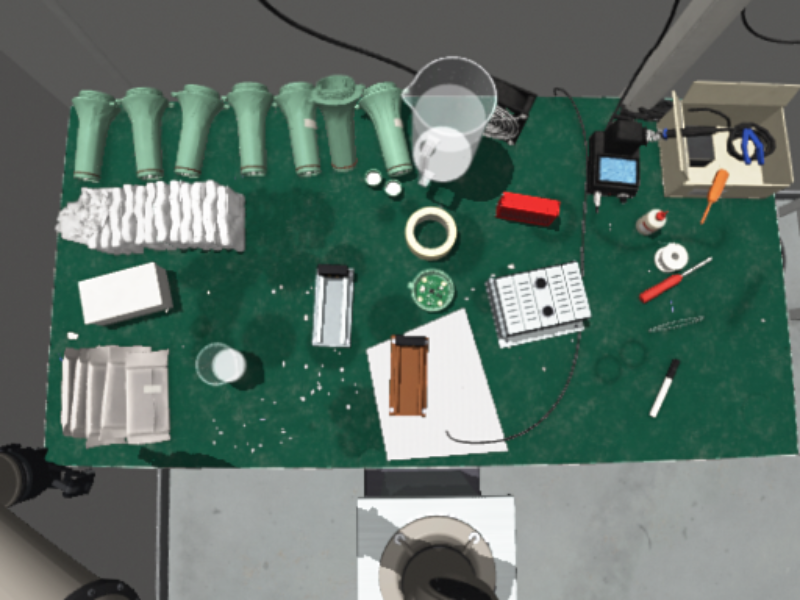

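The scene and top pictures show the rack with five modules: top (540,305), scene (497,410). The two sockets are at top (540,283) and (547,311), on what looks like the middle module. The candidates for the dock are the silver one at top (333,307) and the brown look-alike at top (408,377). The silver one is the real dock. The red slab at top (528,208) isn't a module to use. Next I'll measure and take an enlarged crop.

```bash
python3 - <<'E'
from h import *
b=load('top');X=pts(b);s=0.64
c=b['color']
cv2.imwrite('pics/c.png',np.hstack([cv2.resize(c[155:230,300:390],(360,300),interpolation=2),cv2.resize(c[155:230,180:270],(360,300),interpolation=2)])[...,::-1])
def box(n,u0,u1,v0,v1,z0,z1):
    m=np.zeros(X.shape[:2],bool);m[v0:v1,u0:u1]=1
    m&=(X[...,2]>z0)&(X[...,2]<z1)
    P=X[m];r=cv2.minAreaRect((P[:,:2]*1000).astype(np.float32))
    print(n,m.sum(),'zmed',np.median(P[:,2]).round(4),'rect',np.round(r[0],1),np.round(r[1],1),round(r[2],2));return P
box('rackall',300,392,160,230,.003,.08)
box('tops',300,392,160,230,.08,.11)
box('dockbase',190,240,160,230,.004,.07)
box('rails',190,240,160,230,.015,.03)
box('stop',190,240,160,230,.045,.07)
box('tape',250,300,125,170,.03,.06)
box('cap',258,296,168,202,.01,.05)
box('beaker',120,162,215,250,.02,.15)
box('brown',240,280,210,270,.03,.07)
# sockets: dark blobs
g=cv2.cvtColor(c,cv2.COLOR_RGB2GRAY)
for (u,v) in((540,283),(547,311)):
    u=int(u*s);v=int(v*s);w=g[v-7:v+8,u-7:u+8];m=(w<70).astype(np.uint8)
    n,l,st,ce=cv2.connectedComponentsWithStats(m)
    i=1+np.argmax(st[1:,4]);cu,cv_=ce[i]+[u-7,v-7];print('socket',cu,cv_,st[i],ray(b,cu,cv_,.093)*1000)
E
```

```text
rackall 1258 zmed 0.0054 rect [ 543.  -230.4] [309.5 229.9] 89.08
tops 2049 zmed 0.0906 rect [ 543.5 -213.5] [117.6 166.9] 10.85
dockbase 1431 zmed 0.0096 rect [547.1 202.7] [161.9 227.4] 89.69
rails 270 zmed 0.0231 rect [539.1 206. ] [ 59.6 153.9] 87.35
stop 135 zmed 0.0583 rect [609.9 202.8] [59.6 21.1] 86.41
tape 438 zmed 0.0462 rect [687.6   2.4] [102.8 101.2] 28.17
cap 378 zmed 0.0138 rect [569.1   1.1] [85.  85.1] 25.56
beaker 666 zmed 0.0482 rect [422.1 419.4] [81.2 81.9] 19.74
brown 144 zmed 0.0599 rect [403.1  52.8] [ 59.6 144.8] 85.45
socket 345.5925925925926 180.74074074074073 [ 5  4  6  6 27] [ 571.98174853 -206.99656661   93.        ]
socket 350.25925925925924 198.66666666666666 [ 5  4  6  6 27] [ 516.72428236 -218.7543399    93.        ]
```

View pics/c.png

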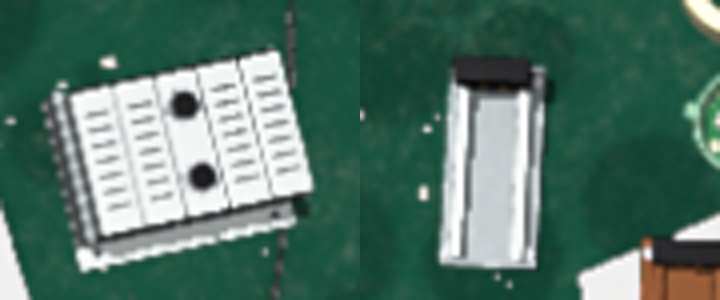

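Crop: the sockets are at crop (183,104) and (203,178), on the middle module of five, in rack place y=0. The other four show only vent slots. The silver dock is empty, with its black stop at (492,70), the far end. I'll refine the yaws and check what's behind the rack.

```bash
python3 - <<'E'
from h import *
b=load('top');X=pts(b)
for nm in('top','scene'):
    X=pts(load(nm))
    def pca(n,x0,x1,y0,y1,z0,z1):
        m=(X[...,0]>x0)&(X[...,0]<x1)&(X[...,1]>y0)&(X[...,1]<y1)&(X[...,2]>z0)&(X[...,2]<z1)
        k,l,st,ce=cv2.connectedComponentsWithStats(m.astype(np.uint8));m=l==1+np.argmax(st[1:,4])
        P=X[m][:,:2]*1000;mu=P.mean(0);w,V=np.linalg.eigh(np.cov(P.T));v=V[:,1]
        r=cv2.minAreaRect(P.astype(np.float32))
        print(nm,n,m.sum(),mu.round(1),'size',np.sqrt(12*w).round(1),'ang',np.degrees(np.arctan(v[1]/v[0])).round(2),np.round(r[0],1),np.round(r[1],1),round(r[2],2),'zmax',X[m][:,2].max().round(3))
    pca('tops',.42,.66,-.35,-.08,.085,.098)
    pca('dock',.42,.66,.13,.28,.005,.07)
    pca('chan',.42,.66,.13,.28,.005,.012)
    pca('stop',.55,.66,.13,.28,.05,.07)
    pca('red',.68,.82,-.3,-.1,.03,.12)
E
```

```text
top tops 1989 [ 542.6 -212.6] size [115.9 166.8] ang -78.33 [ 543.1 -213.6] [116.9 166.7] 11.58 zmax 0.098
top dock 1220 [541.1 205.7] size [ 77.2 165.1] ang -3.9 [545.2 206.4] [ 81.2 176.4] 88.31 zmax 0.065
top chan 593 [527.6 213.5] size [ 61.4 150.3] ang -0.0 [532.8 208. ] [ 78.2 151.9] 88.68 zmax 0.012
top stop 128 [609.3 203.9] size [20.9 60.9] ang 86.68 [609.9 202.8] [59.6 21.1] 86.41 zmax 0.065
top red 568 [ 730.6 -194.1] size [ 36.6 120.6] ang 79.48 [ 735.3 -197.1] [118.8  35.1] 80.05 zmax 0.092
scene tops 1964 [ 540.  -215.4] size [117.9 167.6] ang -78.93 [ 542.4 -212.6] [120.3 167.4] 11.85 zmax 0.096
scene dock 884 [545.  201.8] size [ 78.1 174.1] ang -5.79 [538.3 202. ] [ 78.9 168.4] 84.61 zmax 0.061
scene chan 398 [527.1 201.5] size [ 77.  160.6] ang -8.15 [538.3 201.5] [ 78.7 168.7] 84.2 zmax 0.012
scene stop 83 [606.9 200.9] size [21.1 63.2] ang 87.44 [608.1 202.3] [59.4 20.2] 87.18 zmax 0.061
scene red 730 [ 725.2 -205. ] size [ 34.7 126.2] ang 81.01 [ 733.3 -198.6] [120.3  36.5] 78.68 zmax 0.088
```

Call:
send_rows(steps=[{"dx": -4.4,"dy": -4.2,"gripper": 0},{"dx": -8.8,"dy": -8.3,"gripper": 0},{"dx": -13.1,"dy": -12.5,"gripper": 0},{"dx": -17.5,"dy": -16.6,"gripper": 0},{"dx": -21.9,"dy": -20.8,"gripper": 0}])

```text
validation failed for argument at $.st...
```

Call:
send_rows(steps=[{"dx": -4.4,"dy": -4.2,"gripper": 0},{"dx": -8.8,"dy": -8.3,"gripper": 0},{"dx": -13.1,"dy": -12.5,"gripper": 0},{"dx": -17.5,"dy": -16.6,"gripper": 0},{"dx": -21.9,"dy": -20.8,"gripper": 0}])

```text
validation failed for argument at $.st...
```

Call:
send_rows(steps=[{"dx": -4.4,"dy": -4.2,"dz": 0,"yaw": 0,"gripper": 0},{"dx": -8.8,"dy": -8.3,"dz": 0,"yaw": 0,"gripper": 0},{"dx": -13.1,"dy": -12.5,"dz": 0,"yaw": 0,"gripper": 0},{"dx": -17.5,"dy": -16.6,"dz": 0,"yaw": 0,"gripper": 0},{"dx": -21.9,"dy": -20.8,"dz": 0,"yaw": 0,"gripper": 0}])

```text
clock: 0.72
tcp_pos: [0.3767, 0.3509, 0.2561]
orientation: [-0.591, -3.085, 0.0]
contact_force: [0.6, 0.6, 1.6]
grip_width: -0.0003
gripper_force: 0.0
```

Call:
send_rows(steps=[{"dx": -4.4,"dy": -4.2,"dz": 0,"yaw": 0,"gripper": 0},{"dx": -8.8,"dy": -8.3,"dz": 0,"yaw": 0,"gripper": 0},{"dx": -13.1,"dy": -12.5,"dz": 0,"yaw": 0,"gripper": 0},{"dx": -17.5,"dy": -16.6,"dz": 0,"yaw": 0,"gripper": 0},{"dx": -21.9,"dy": -20.8,"dz": 0,"yaw": 0,"gripper": 0}])

```text
clock: 1.35
tcp_pos: [0.5031, 0.0769, 0.2563]
orientation: [-0.591, -3.086, -0.0]
contact_force: [0.9, 0.2, -0.4]
grip_width: -0.0002
gripper_force: 0.0
```

Call:
send_rows(steps=[{"dx": -4.4,"dy": -4.2,"dz": 0,"yaw": 0,"gripper": 0},{"dx": -8.8,"dy": -8.3,"dz": 0,"yaw": 0,"gripper": 0},{"dx": -13.1,"dy": -12.5,"dz": 0,"yaw": 0,"gripper": 0},{"dx": -17.5,"dy": -16.6,"dz": 0,"yaw": 0,"gripper": 0},{"dx": -21.9,"dy": -20.8,"dz": 0,"yaw": 0,"gripper": 0}])

```text
clock: 1.98
tcp_pos: [0.6298, -0.1969, 0.2559]
orientation: [-0.59, -3.085, -0.001]
contact_force: [0.5, 0.3, 0.3]
grip_width: 0.0003
gripper_force: 0.0
```

Call:
send_rows(steps=[{"dx": 0,"dy": 0,"dz": 0,"yaw": 10.5,"gripper": 0},{"dx": 0,"dy": 0,"dz": 0,"yaw": 21,"gripper": 0},{"dx": 0,"dy": 0,"dz": 0,"yaw": 31.5,"gripper": 0},{"dx": 0,"dy": 0,"dz": 0,"yaw": 42,"gripper": 0},{"dx": 0,"dy": 0,"dz": 0,"yaw": 52.5,"gripper": 0}])

```text
clock: 2.6
tcp_pos: [0.629, -0.1953, 0.2558]
orientation: [-1.902, -2.499, 0.001]
contact_force: [-0.9, -0.1, -0.3]
grip_width: 0.0002
gripper_force: 0.0
```

Call:
send_rows(steps=[{"dx": 0,"dy": 0,"dz": 0,"yaw": 3.9,"gripper": 0},{"dx": 0,"dy": 0,"dz": 5,"yaw": 3.9,"gripper": 0},{"dx": 0,"dy": 0,"dz": 9,"yaw": 3.9,"gripper": 0},{"dx": 0,"dy": 0,"dz": 13,"yaw": 3.9,"gripper": 0},{"dx": 0,"dy": 0,"dz": 13,"yaw": 3.9,"gripper": 0}])

```text
clock: 3.22
tcp_pos: [0.6269, -0.1944, 0.123]
orientation: [-1.975, -2.435, 0.005]
contact_force: [0.1, 0.3, 0.7]
grip_width: 0.0
gripper_force: 0.0
```

```bash
python3 - <<'E'
from h import *
f=grab('scene');w=grab('wrist')
cv2.imwrite('pics/p.png',np.hstack([cv2.resize(f['color'][200:320,250:400],(450,360)),cv2.resize(w['color'],(350,360))])[...,::-1])
o=status.get_obs();print(o['tcp_pos'],o['orientation'],o['joints'])
E
```

```text
[ 0.62959092 -0.1959106   0.12709699] [ 1.97924279e+00  2.43911154e+00 -1.68266363e-04] [-0.18858338  0.65516481  0.57360167  1.72940312 -0.43988247  0.88802887
  0.78078139]
```

View pics/p.png

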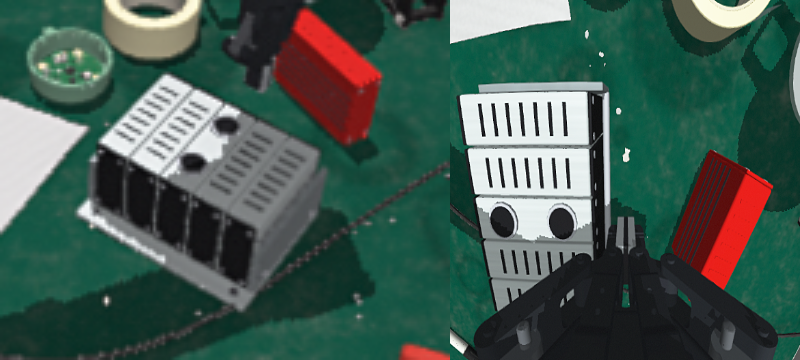

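The picture shows the gripper shut behind the rack, in line with the socket module; its fingertips are at (627,222) in the wrist view. The finger linkages spread wide along the rack's x axis, so I'll keep the tips high (z about 55 mm) for the push.

Call:
send_rows(steps=[{"dx": 0,"dy": 0,"dz": 2.5,"yaw": 0,"gripper": 0},{"dx": 0,"dy": 0,"dz": 4.7,"yaw": 0,"gripper": 0},{"dx": 0,"dy": 0,"dz": 4.7,"yaw": 0,"gripper": 0},{"dx": 0,"dy": -1,"dz": 4.7,"yaw": 0,"gripper": 0},{"dx": 0,"dy": -1.8,"dz": 4.7,"yaw": 0,"gripper": 0}])

```text
clock: 3.95
tcp_pos: [0.6116, -0.2, 0.0804]
orientation: [1.979, 2.438, 0.001]
contact_force: [1.7, 0.2, -0.8]
grip_width: -0.0
gripper_force: 0.6
```

Call:
send_rows(steps=[{"dx": 0,"dy": -0.7,"dz": 0,"yaw": 0,"gripper": 0},{"dx": 0,"dy": -1.4,"dz": 0,"yaw": 0,"gripper": 0},{"dx": 0,"dy": -2.1,"dz": 0,"yaw": 0,"gripper": 0},{"dx": 0,"dy": -2.8,"dz": 0,"yaw": 0,"gripper": 0},{"dx": 0,"dy": -3.0,"dz": 0,"yaw": 0,"gripper": 0}])

```text
clock: 4.58
tcp_pos: [0.5817, -0.2057, 0.0793]
orientation: [-1.98, -2.439, 0.0]
contact_force: [2.8, -0.0, 1.3]
grip_width: 0.0
gripper_force: 1.3
```

```bash
cat >> h.py <<'E'
def sockets(n='top',box=None):
    f=grab(n);X=pts(f);g=cv2.cvtColor(f['color'],cv2.COLOR_RGB2GRAY)
    x0,x1,y0,y1=box or (.4,.7,-.35,-.08)
    z=.093
    m=(g<70)&(X[...,2]>.075)&(X[...,2]<.105)&(X[...,0]>x0)&(X[...,0]<x1)&(X[...,1]>y0)&(X[...,1]<y1)
    k,l,st,ce=cv2.connectedComponentsWithStats(m.astype(np.uint8))
    for i in np.argsort(-st[1:,4])[:4]+1: print(n,st[i],ce[i].round(1),(ray(f,*ce[i],z)*1000).round(1))
    return f,X
E
python3 - <<'E'
from h import *
f,X=sockets()
w=grab('scene')
cv2.imwrite('pics/q.png',np.hstack([cv2.resize(w['color'][200:320,250:400],(400,320)),cv2.resize(f['color'][150:240,290:402],(400,320))])[...,::-1])
o=status.get_obs();print(o['tcp_pos'],o['contact_force'])
E
```

```text
top [333 174   1   1   1] [333. 174.] [ 593.3 -169.1   93. ]
top [341 178   1   1   1] [341. 178.] [ 580.6 -193.2   93. ]
top [324 207   1   1   1] [324. 207.] [ 492.4 -137.5   93. ]
[ 0.58161901 -0.2055498   0.07907338] [ 0.75700228 -0.36459061  0.94184814]
```

View pics/q.png

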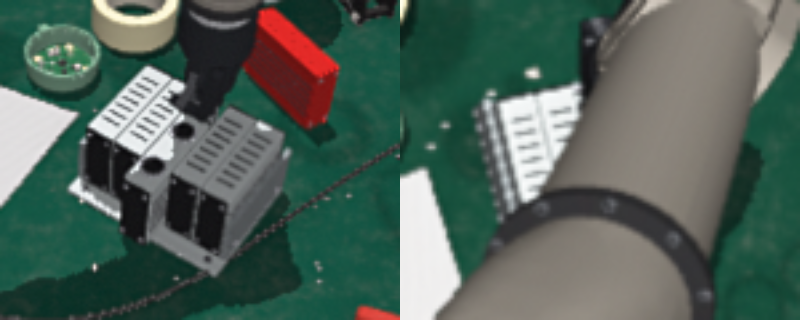

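The scene crop shows only the socket module sliding out; its black front is at (133,205). The neighbours haven't moved. I'll continue.

Call:
send_rows(steps=[{"dx": 0,"dy": -0.7,"dz": 0,"yaw": 0,"gripper": 0},{"dx": 0,"dy": -1.4,"dz": 0,"yaw": 0,"gripper": 0},{"dx": 0,"dy": -2.0,"dz": 0,"yaw": 0,"gripper": 0},{"dx": 0,"dy": -2.5,"dz": 0,"yaw": 0,"gripper": 0},{"dx": 0,"dy": -2.5,"dz": 0,"yaw": 0,"gripper": 0}])

```text
clock: 5.3
tcp_pos: [0.5567, -0.2108, 0.0791]
orientation: [-1.979, -2.438, 0.001]
contact_force: [0.7, -0.7, 0.4]
grip_width: -0.0006
gripper_force: 0.2
```

Call:
send_rows(steps=[{"dx": 0,"dy": 1,"dz": 0,"yaw": 0,"gripper": 0},{"dx": 0,"dy": 1,"dz": -4,"yaw": 0,"gripper": 0},{"dx": 0,"dy": 1,"dz": -10,"yaw": 0,"gripper": 0},{"dx": 0,"dy": 1,"dz": -14,"yaw": 0,"gripper": 0.5},{"dx": 0,"dy": 1,"dz": -14,"yaw": 0,"gripper": 1}])

```text
clock: 5.92
tcp_pos: [0.5698, -0.2093, 0.2225]
orientation: [1.976, 2.436, 0.004]
contact_force: [1.2, 1.6, -0.0]
grip_width: 0.0358
gripper_force: 0.0
```

```bash
python3 - <<'E'
from h import *
sockets('top');sockets('scene')
f,X=sockets('wrist')
o=status.get_obs();print(o['tcp_pos'],o['orientation'],o['joints'])
E
```

```text
top [348 197   6   6  27] [350.5 199.2] [ 515.  -219.4   93. ]
top [335 211   8   2   8] [338.5 211.5] [ 478.2 -181.1   93. ]
top [330 213   4   1   4] [331.5 213. ] [ 474.  -159.6   93. ]
top [355 180   3   2   3] [356.  180.3] [ 572.9 -239.3   93. ]
scene [282 248  20  13  69] [291.3 254.3] [ 469.6 -180.6   93. ]
scene [314 265  10   9  41] [318.5 269.3] [ 486. -263.   93.]
scene [291 273  10  10  37] [295.2 277.3] [ 423.6 -242.2   93. ]
scene [325 271  10   9  36] [329.8 275.1] [ 493.4 -295.    93. ]
wrist [189 183  23  22 397] [199.9 193.5] [ 515.2 -217.2   93. ]
wrist [131 183  23  22 392] [141.7 193.4] [ 460.3 -228.7   93. ]
wrist [286 207   5  61 173] [287.8 236.6] [ 607.4 -243.6   93. ]
wrist [174 208   7  49 129] [176.8 231.7] [ 498.2 -261.4   93. ]
[ 0.56726489 -0.20787119  0.21816303] [-1.97742471e+00 -2.43878398e+00  1.21694578e-03] [-0.24182151  0.46551934  0.6611967   1.8019721  -0.33560582  0.99085617
  0.76331573]
```

Call:
send_rows(steps=[{"dx": 0,"dy": -2.5,"dz": 0,"yaw": 10.5,"gripper": 1},{"dx": 0,"dy": -5,"dz": 0,"yaw": 21,"gripper": 1},{"dx": 0.1,"dy": -7.5,"dz": 0,"yaw": 31.5,"gripper": 1},{"dx": 0.1,"dy": -10.4,"dz": 0,"yaw": 42,"gripper": 1},{"dx": 0.1,"dy": -10.4,"dz": 0,"yaw": 52.5,"gripper": 1}])

```text
clock: 6.7
tcp_pos: [0.4626, -0.2292, 0.2179]
orientation: [-2.857, -1.299, 0.004]
contact_force: [0.2, -0.1, 0.4]
grip_width: 0.0851
gripper_force: 0.0
```

Call:
send_rows(steps=[{"dx": 0,"dy": 0,"dz": 0,"yaw": 10,"gripper": 1},{"dx": 0,"dy": 0,"dz": 0,"yaw": 20,"gripper": 1},{"dx": 0,"dy": 0,"dz": 0,"yaw": 30,"gripper": 1},{"dx": 0,"dy": 0,"dz": 0,"yaw": 37.7,"gripper": 1},{"dx": 0,"dy": 0,"dz": 0,"yaw": 37.7,"gripper": 1}])

```text
clock: 7.32
tcp_pos: [0.465, -0.2286, 0.218]
orientation: [3.125, 0.322, -0.005]
contact_force: [-0.1, 0.1, 1.0]
grip_width: 0.0856
gripper_force: 0.0
```

```bash
python3 - <<'E'
from h import *
f,X=sockets('wrist')
cv2.imwrite('pics/w.png',f['color'][...,::-1])
o=status.get_obs();print(o['tcp_pos'],o['orientation'],o['joints'])
E
```

```text
wrist [245 127  25  26 491] [257.2 139.2] [ 515.5 -217.5   93. ]
wrist [246 189  23  22 402] [257.2 199.5] [ 460.2 -228.9   93. ]
wrist [158  33  81  71 369] [200.   42.7] [ 583.  -155.6   93. ]
wrist [317  34  40   7 137] [336.1  35.9] [ 610.9 -263.2   93. ]
[ 0.46516055 -0.22870274  0.21830294] [ 3.1245872   0.32436427 -0.00391274] [-0.52222284  0.47049767  1.13222149  2.01336969 -0.51367825  0.98283053
 -0.49563675]
```

View pics/w.png

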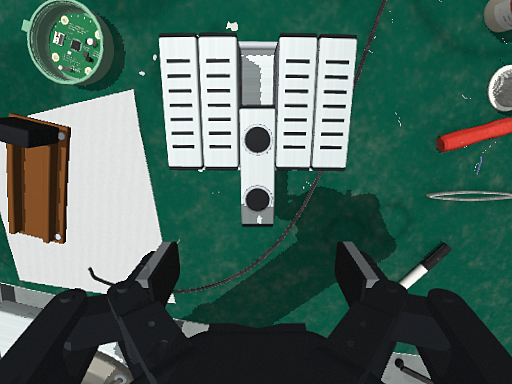

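The wrist view shows the module well clear in front, with sockets at (257,139) and (257,199). The open jaws straddle its centre line and the neighbours stand in place. Next I descend and grip.

Call:
send_rows(steps=[{"dx": 0,"dy": 0,"dz": 5,"yaw": 0,"gripper": 1},{"dx": 0,"dy": 0,"dz": 9,"yaw": 0,"gripper": 1},{"dx": 0,"dy": 0,"dz": 12,"yaw": 0,"gripper": 1},{"dx": 0,"dy": 0,"dz": 15,"yaw": 0,"gripper": 1},{"dx": 0,"dy": 0,"dz": 15,"yaw": 0,"gripper": 1}])

```text
clock: 8.0
tcp_pos: [0.4641, -0.2284, 0.0676]
orientation: [-3.123, -0.322, 0.006]
contact_force: [-0.7, -0.5, 0.3]
grip_width: 0.0849
gripper_force: 0.0
```

Call:
send_rows(force=70, steps=[{"dx": 0,"dy": 0,"dz": 0,"yaw": 0,"gripper": 0.5},{"dx": 0,"dy": 0,"dz": 0,"yaw": 0,"gripper": 0.4},{"dx": 0,"dy": 0,"dz": 0,"yaw": 0,"gripper": 0.2},{"dx": 0,"dy": 0,"dz": 0,"yaw": 0,"gripper": 0},{"dx": 0,"dy": 0,"dz": 0,"yaw": 0,"gripper": 0}])

```text
clock: 8.62
tcp_pos: [0.4662, -0.229, 0.0702]
orientation: [-3.125, -0.321, -0.002]
contact_force: [-0.7, 1.8, 5.2]
grip_width: 0.0313
gripper_force: 68.9
```

Call:
send_rows(steps=[{"dx": 0,"dy": 0,"dz": 0,"yaw": 0,"gripper": 0},{"dx": 0,"dy": 0,"dz": -1,"yaw": 0,"gripper": 0},{"dx": 0,"dy": 0,"dz": -2,"yaw": 0,"gripper": 0}])

```text
clock: 9.0
tcp_pos: [0.4655, -0.229, 0.09]
orientation: [-3.125, -0.32, 0.0]
contact_force: [-0.1, -0.3, -1.5]
grip_width: 0.0311
gripper_force: 69.4
```

Call:
send_rows(steps=[{"dx": 0,"dy": 0,"dz": -3,"yaw": 0,"gripper": 0},{"dx": 0,"dy": 0,"dz": -7,"yaw": 0,"gripper": 0},{"dx": 0,"dy": 0,"dz": -11,"yaw": 0,"gripper": 0},{"dx": 0.5,"dy": -3,"dz": -13,"yaw": 0,"gripper": 0},{"dx": 1.2,"dy": -7,"dz": -13,"yaw": 0,"gripper": 0}])

```text
clock: 9.62
tcp_pos: [0.4638, -0.1586, 0.2213]
orientation: [3.125, 0.316, 0.006]
contact_force: [0.0, -0.1, -2.8]
grip_width: 0.0313
gripper_force: 69.8
```

Call:
send_rows(steps=[{"dx": 0.8,"dy": -4.5,"dz": 0,"yaw": 0,"gripper": 0},{"dx": 1.6,"dy": -9,"dz": 0,"yaw": 3,"gripper": 0},{"dx": 2.4,"dy": -13.5,"dz": 0,"yaw": 6,"gripper": 0},{"dx": 3.2,"dy": -18,"dz": 0,"yaw": 9,"gripper": 0},{"dx": 3.7,"dy": -20,"dz": 0,"yaw": 12,"gripper": 0}])

```text
clock: 10.25
tcp_pos: [0.4583, 0.0481, 0.2194]
orientation: [-3.141, 0.005, 0.001]
contact_force: [-0.5, -0.5, -3.2]
grip_width: 0.0311
gripper_force: 69.8
```

```bash
python3 - <<'E'
from h import *
f=grab('wrist')
cv2.imwrite('pics/w2.png',f['color'][...,::-1])
o=status.get_obs();print(o['tcp_pos'],o['orientation'],o['joints'],o['gripper_force'])
E
```

```text
[0.4587121  0.05006252 0.21919534] [-3.14041246e+00  5.17496229e-03  1.85591356e-03] [-1.28968893  0.47037964  1.36609401  2.13721356 -0.56400572  0.98267871
 -1.18368939] 69.81534361839294
```

View pics/w2.png

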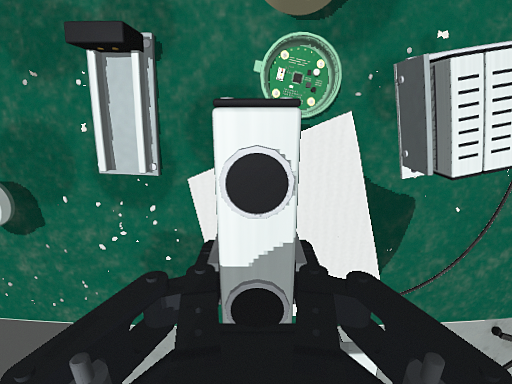

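The wrist view shows the module held upright and the dock at (125,100) fully in view, with its stop at (103,36). I'll measure the dock from this frame.

```bash
python3 - <<'E'
from h import *
f=load('wrist');X=pts(f)*1000
reg=(X[...,0]>430)&(X[...,0]<640)&(X[...,1]>140)&(X[...,1]<270)
def r(n,z0,z1):
    m=reg&(X[...,2]>z0)&(X[...,2]<z1);k,l,st,ce=cv2.connectedComponentsWithStats(m.astype(np.uint8))
    for i in range(1,k):
        if st[i,4]>60:
            P=X[l==i];q=cv2.minAreaRect(P[:,:2].astype(np.float32));print(n,st[i,4],np.median(P[:,2]).round(1),P[:,:2].mean(0).round(1),np.round(q[0],1),np.round(q[1],1),round(q[2],2))
r('rail',17,28);r('stop',50,66);r('floor',5,12)
# rail inner edges / centre per x slice: y range of rail-top pixels
m=reg&(abs(X[...,2]-23)<3)
for x in range(470,600,20):
    s=m&(abs(X[...,0]-x)<6);y=np.sort(X[s][:,1])
    lo=y[y<206];hi=y[y>206]
    if len(lo)>4 and len(hi)>4: print(x,len(lo),len(hi),np.percentile(lo,[5,50,95]).round(1),np.percentile(hi,[5,50,95]).round(1))
E
```

```text
rail 2467 22.9 [540.9 206.6] [542.6 208.2] [ 60.3 155.4] 86.85
stop 1473 58.1 [609.7 202.8] [610.2 204.7] [61.1 20.8] 86.37
floor 5089 8.4 [535.8 201.8] [541.  207.5] [ 77.9 164.9] 86.69
470 69 56 [182.2 186.  190.1] [232.3 235.2 239. ]
490 81 89 [181.4 185.1 189.4] [230.2 233.7 239.1]
510 92 88 [180.8 184.4 188.7] [229.8 233.3 237.5]
530 85 90 [180.3 183.5 188. ] [228.6 232.1 236.8]
550 92 88 [178.6 182.4 186.9] [228.3 231.1 235.6]
570 93 99 [178.1 181.7 185.8] [227.1 230.2 234.4]
590 110 106 [176.7 180.4 185. ] [225.7 229.1 233.8]
```

Call:
send_rows(steps=[{"dx": 0.9,"dy": -4,"dz": 0,"yaw": 1,"gripper": 0},{"dx": 1.8,"dy": -8,"dz": 0,"yaw": 2,"gripper": 0},{"dx": 2.7,"dy": -12,"dz": 0,"yaw": 2.8,"gripper": 0},{"dx": 3.6,"dy": -16,"dz": 0,"yaw": 2.8,"gripper": 0},{"dx": 3.6,"dy": -16,"dz": 0,"yaw": 2.8,"gripper": 0}])

```text
clock: 10.92
tcp_pos: [0.4961, 0.2083, 0.2194]
orientation: [3.141, -0.076, 0.001]
contact_force: [-0.1, -0.3, -2.2]
grip_width: 0.0311
gripper_force: 70.0
```

```bash
cat >> h.py <<'E'
def held(lift):
    f=grab('wrist');g=cv2.cvtColor(f['color'],cv2.COLOR_RGB2GRAY);X=pts(f)
    o=status.get_obs();print(o['tcp_pos'],o['orientation'],o['joints'],o['gripper_force'],o['contact_force'])
    m=(g<60)&(abs(X[...,2]-.093-lift)<.012);k,l,st,ce=cv2.connectedComponentsWithStats(m.astype(np.uint8))
    for i in range(1,k):
        if st[i,4]>300: print(st[i],(ray(f,*ce[i],.093+lift)*1000).round(1))
    m=(abs(X[...,2]-.090-lift)<.002)&(g>120);P=X[m][:,:2]*1000;w,V=np.linalg.eigh(np.cov(P.T));v=V[:,1]
    print('top',P.mean(0),np.sqrt(12*w),np.degrees(np.arctan(v[1]/v[0])))
E
python3 -c "
from h import *
held(status.get_obs()['tcp_pos'][2]-.0762)"
```

```text
[0.49574973 0.20582864 0.21943311] [ 3.13974678e+00 -8.06310593e-02  9.95749041e-05] [-1.40934101  0.62575835  1.28470688  1.97494601 -0.68953464  1.08052242
 -1.4384201 ] 69.97639775276184 [-0.5678483  -0.95058967 -1.91461181]
[213  98  88   9 688] [574.6 205.5 236.2]
[ 226  153   62   61 2914] [545.  206.9 236.2]
[ 132  261   89   42 1182] [503.7 239.9 236.2]
[ 293  260   87   47 1258] [500.6 178.3 236.2]
[ 231  288   53   40 1700] [486.1 209.6 236.2]
top [523.09128571 206.03794231] [ 58.3887067  107.66077817] -0.504893399121643
```

Call:
send_rows(steps=[{"dx": 0,"dy": 0,"dz": 4,"yaw": 0,"gripper": 0},{"dx": 0,"dy": 0,"dz": 7,"yaw": 0,"gripper": 0},{"dx": 0,"dy": 0,"dz": 9,"yaw": 0,"gripper": 0},{"dx": 0,"dy": 0,"dz": 9,"yaw": 0,"gripper": 0},{"dx": 0,"dy": 0,"dz": 9,"yaw": 0,"gripper": 0}])

```text
clock: 11.6
tcp_pos: [0.4963, 0.2043, 0.1304]
orientation: [-3.14, 0.087, -0.002]
contact_force: [0.5, -0.3, -1.7]
grip_width: 0.0312
gripper_force: 70.1
```

```bash
python3 -c "
from h import *
held(status.get_obs()['tcp_pos'][2]-.0702)
f=load('wrist');cv2.imwrite('pics/w3.png',f['color'][...,::-1])
X=pts(f)*1000
for x in range(550,600,10):
    y=X[(abs(X[...,2]-23)<4)&(abs(X[...,0]-x)<6)&(X[...,1]>150)&(X[...,1]<260)][:,1]
    print(x,len(y),y[y<206].mean(),y[y>206].mean())
"
```

```text
[0.49641187 0.20465336 0.13049495] [-3.13967880e+00  8.63020233e-02 -2.33734135e-03] [-1.29940716  0.71460387  1.12194356  2.04436749 -0.82897155  0.92908316
 -1.34462245] 70.06914854049683 [-0.35355451  0.04308264 -2.33517219]
[213  99  88   8 692] [574.6 200.9 153.2]
[ 226  153   62   61 2915] [546.6 202.4 153.2]
[ 293  261  101   80 3291] [495.7 169.  153.2]
[ 120  263  101   79 3197] [499.5 241.4 153.2]
[ 231  288   53   40 1698] [491.3 205.4 153.2]
top [537.06997264 203.07887182] [34.61950091 86.23063874] -3.121260857800101
550 0 nan nan
560 0 nan nan
570 0 nan nan
580 105 182.3046833531416 230.84826554194672
590 367 181.72087246691706 230.0240333714329<string>:8: RuntimeWarning: Mean of empty slice.
  ret = ret.dtype.type(ret / rcount)
```

View pics/w3.png

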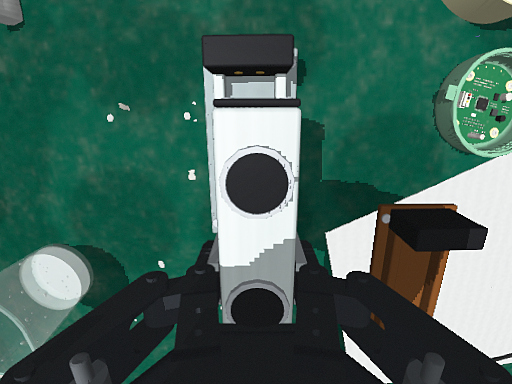

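The wrist view shows the held module over the dock, about 5 mm to the right of the channel (module axis at column 258, stop centre at 249). I'll correct 5 mm in +y.

Call:
send_rows(steps=[{"dx": 0,"dy": -0.5,"dz": 0,"yaw": 0,"gripper": 0},{"dx": 0,"dy": -0.5,"dz": 0,"yaw": 0,"gripper": 0},{"dx": 0,"dy": -0.5,"dz": 1.5,"yaw": 0,"gripper": 0},{"dx": 0,"dy": -0.5,"dz": 2,"yaw": 0,"gripper": 0},{"dx": 0,"dy": -0.5,"dz": 2,"yaw": 0,"gripper": 0}])

```text
clock: 12.28
tcp_pos: [0.4956, 0.2098, 0.1086]
orientation: [3.14, -0.086, -0.002]
contact_force: [-0.0, -0.3, -1.8]
grip_width: 0.0314
gripper_force: 70.1
```

```bash
python3 -W ignore -c "
from h import *
held(status.get_obs()['tcp_pos'][2]-.0702)
X=pts(load('wrist'))*1000
for x in range(570,600,10):
    y=X[(abs(X[...,2]-23)<4)&(abs(X[...,0]-x)<6)&(X[...,1]>150)&(X[...,1]<260)][:,1]
    print(x,len(y),y[y<206].mean(),y[y>206].mean())
"
```

```text
[0.4958868  0.20981112 0.10897899] [ 3.13987978e+00 -8.56427589e-02 -8.37517991e-04] [-1.28019567  0.7421158   1.08075935  2.05078277 -0.86544516  0.89924456
 -1.32965581] 70.06839752197266 [-0.66205341 -0.11943545 -1.37879797]
[213  99  87   8 683] [573.9 206.6 131.4]
[ 226  153   62   61 2911] [546.  208.  131.4]
[ 293  261  101   80 3280] [495.1 174.6 131.4]
[ 120  263  101   79 3223] [498.9 247.1 131.4]
[ 231  288   53   40 1699] [490.6 210.9 131.4]
top [536.4999912  208.63096154] [34.54832292 86.15678171] -2.896760680632213
570 0 nan nan
580 212 182.12757585941745 230.33124577117374
590 465 181.70497118860584 230.03880881704072
```

Call:
send_rows(steps=[{"dx": 0,"dy": 0,"dz": 1,"yaw": 0,"gripper": 0},{"dx": 0,"dy": 0,"dz": 2,"yaw": 0,"gripper": 0},{"dx": 0,"dy": 0,"dz": 2.8,"yaw": 0,"gripper": 0},{"dx": 0,"dy": 0,"dz": 3.4,"yaw": 0,"gripper": 0},{"dx": 0,"dy": 0,"dz": 3.4,"yaw": 0,"gripper": 0}])

```text
clock: 12.95
tcp_pos: [0.4958, 0.21, 0.0748]
orientation: [3.14, -0.085, -0.001]
contact_force: [0.4, 0.4, -2.6]
grip_width: 0.0315
gripper_force: 70.1
```

Call:
send_rows(steps=[{"dx": 0,"dy": 0,"dz": 0.1,"yaw": 0,"gripper": 0},{"dx": 0,"dy": 0,"dz": 0.2,"yaw": 0,"gripper": 0},{"dx": 0,"dy": 0,"dz": 0.2,"yaw": 0,"gripper": 0}])

```text
clock: 13.32
tcp_pos: [0.4961, 0.2102, 0.0734]
orientation: [-3.14, 0.085, -0.0]
contact_force: [-0.3, 0.3, -2.1]
grip_width: 0.0316
gripper_force: 70.1
```

Call:
send_rows(steps=[{"dx": 0,"dy": 0,"dz": 0.1,"yaw": 0,"gripper": 0},{"dx": 0,"dy": 0,"dz": 0.15,"yaw": 0,"gripper": 0},{"dx": 0.7,"dy": 0,"dz": 0.15,"yaw": 0,"gripper": 0},{"dx": 1.4,"dy": 0,"dz": 0.15,"yaw": 0,"gripper": 0},{"dx": 1.8,"dy": 0,"dz": 0.15,"yaw": 0,"gripper": 0}])

```text
clock: 13.95
tcp_pos: [0.5133, 0.2093, 0.0723]
orientation: [-3.139, 0.085, 0.004]
contact_force: [-9.5, 0.9, 13.5]
grip_width: 0.0312
gripper_force: 71.6
```

Call:
send_rows(steps=[{"dx": 0.2,"dy": 0,"dz": 0,"yaw": 0,"gripper": 0},{"dx": 0.4,"dy": 0,"dz": 0,"yaw": 0,"gripper": 0},{"dx": 0.5,"dy": 0,"dz": 0,"yaw": 0,"gripper": 0}])

```text
clock: 14.32
tcp_pos: [0.518, 0.209, 0.0723]
orientation: [-3.139, 0.085, 0.004]
contact_force: [-8.5, 0.7, 10.0]
grip_width: 0.0311
gripper_force: 71.4
```

Call:
send_rows(steps=[{"dx": 0,"dy": 0,"dz": 0,"yaw": 0,"gripper": 0.6},{"dx": 0,"dy": 0,"dz": 0,"yaw": 0,"gripper": 1},{"dx": 0,"dy": 0,"dz": 0,"yaw": 0,"gripper": 1},{"dx": 0,"dy": 0,"dz": 0,"yaw": 0,"gripper": 1},{"dx": 0,"dy": 0,"dz": 0,"yaw": 0,"gripper": 1}])

```text
clock: 14.95
tcp_pos: [0.519, 0.2088, 0.0718]
orientation: [3.14, -0.085, 0.0]
contact_force: [-0.1, 0.4, -0.1]
grip_width: 0.0856
gripper_force: 0.0
```

Call:
send_rows(steps=[{"dx": -1.5,"dy": 0,"dz": 0,"yaw": 0,"gripper": 1},{"dx": -4,"dy": 0,"dz": 0,"yaw": 0,"gripper": 1},{"dx": -6.5,"dy": 0,"dz": 0,"yaw": 0,"gripper": 1},{"dx": -6.5,"dy": 0,"dz": 0.5,"yaw": 0,"gripper": 0.5},{"dx": -6.5,"dy": 0,"dz": 1.2,"yaw": 0,"gripper": 0}])

```text
clock: 15.58
tcp_pos: [0.4545, 0.2128, 0.0597]
orientation: [-3.14, 0.084, -0.001]
contact_force: [0.6, -0.6, -0.1]
grip_width: 0.0514
gripper_force: 0.0
```

Call:
send_rows(steps=[{"dx": 0,"dy": 0,"dz": 0,"yaw": 0,"gripper": 0},{"dx": 0,"dy": 0,"dz": 0,"yaw": 0,"gripper": 0},{"dx": 0,"dy": 0,"dz": 0,"yaw": 0,"gripper": 0}])

```text
clock: 15.95
tcp_pos: [0.4545, 0.2122, 0.0599]
orientation: [3.14, -0.086, 0.001]
contact_force: [-0.3, 0.6, -0.1]
grip_width: 0.0
gripper_force: 0.0
```

```bash
python3 -W ignore -c "
from h import *
held(.002)
cv2.imwrite('pics/w4.png',load('wrist')['color'][...,::-1])
"
```

```text
[0.45441885 0.21230282 0.05989237] [-3.14038504e+00  8.55009946e-02 -5.55887020e-04] [-1.29208062  0.75869259  0.99664725  2.15554564 -0.96666099  0.77789102
 -1.27353273] 0.0 [-1.25371758  0.21689653 -0.12312789]
[229   0  53  11 407] [558.3 207.9  95. ]
[ 220  135   73   71 4053] [512.4 210.2  95. ]
[213 242  87   9 651] [485.8 211.6  95. ]
[ 106  271  146   91 5179] [462.7 239.   95. ]
[ 262  271  146   91 5251] [459.8 186.6  95. ]
top [530.14663104 209.37593016] [33.76451238 74.34982529] -3.041551854715036
```

View pics/w4.png

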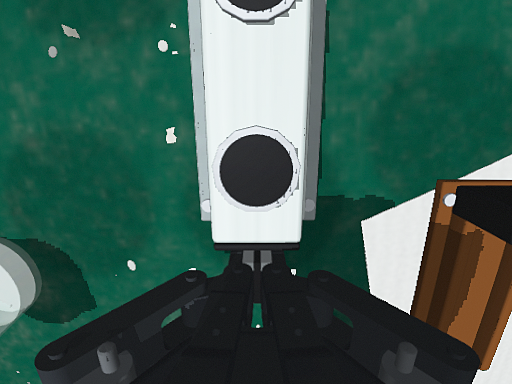

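The module sits upright in the channel: near socket at (257,170), front edge at row 244, with a couple of millimetres still to go. I'll push it with shut fingers.

Call:
send_rows(steps=[{"dx": 0.6,"dy": 0,"dz": 0,"yaw": 0,"gripper": 0},{"dx": 1.2,"dy": 0,"dz": 0,"yaw": 0,"gripper": 0},{"dx": 1.5,"dy": 0,"dz": 0,"yaw": 0,"gripper": 0},{"dx": 1.7,"dy": 0,"dz": 0,"yaw": 0,"gripper": 0},{"dx": 1.8,"dy": 0,"dz": 0,"yaw": 0,"gripper": 0}])

```text
clock: 16.62
tcp_pos: [0.4711, 0.2113, 0.0595]
orientation: [-3.14, 0.085, 0.004]
contact_force: [-5.6, 0.6, 3.2]
grip_width: 0.0001
gripper_force: 0.0
```

Call:
send_rows(steps=[{"dx": 0.1,"dy": 0,"dz": 0,"yaw": 0,"gripper": 0},{"dx": 0.15,"dy": 0,"dz": 0,"yaw": 0,"gripper": 0},{"dx": 0.2,"dy": 0,"dz": 0,"yaw": 0,"gripper": 0}])

```text
clock: 17.0
tcp_pos: [0.4711, 0.2112, 0.0591]
orientation: [-3.14, 0.084, 0.01]
contact_force: [-9.6, 0.5, 3.6]
grip_width: -0.0003
gripper_force: 0.0
```

Call:
send_rows(steps=[{"dx": 0.2,"dy": 0,"dz": 0,"yaw": 0,"gripper": 0},{"dx": 0.3,"dy": 0,"dz": 0,"yaw": 0,"gripper": 0},{"dx": 0.4,"dy": 0,"dz": 0,"yaw": 0,"gripper": 0},{"dx": 0.4,"dy": 0,"dz": 0,"yaw": 0,"gripper": 0}])

```text
clock: 17.5
tcp_pos: [0.471, 0.2108, 0.0579]
orientation: [3.14, -0.083, -0.023]
contact_force: [-20.4, 0.7, 6.5]
grip_width: 0.0
gripper_force: 0.0
```

```bash
python3 -W ignore -c "
from h import *
held(.002)
f=grab('scene');X=pts(f)*1000;w=load('wrist')
cv2.imwrite('pics/e.png',np.hstack([cv2.resize(f['color'][160:225,185:265],(480,390),interpolation=2)])[...,::-1])
"
```

```text
[0.47100499 0.21085681 0.05789482] [ 3.14030278 -0.08307677 -0.02275789] [-1.25212476  0.78128468  0.98689425  2.1134409  -0.95767532  0.81034204
 -1.26983521] 0.0 [-19.05987413   1.73009042   6.57133667]
[ 213    0   87   65 4665] [568.5 206.9  95. ]
[ 222  183   71   67 3699] [515.1 209.4  95. ]
[   98   273   321    94 11392] [478.5 211.3  95. ]
top [535.63730052 208.54570857] [34.73954423 75.2412746 ] -2.678426149786886
```

View pics/e.png

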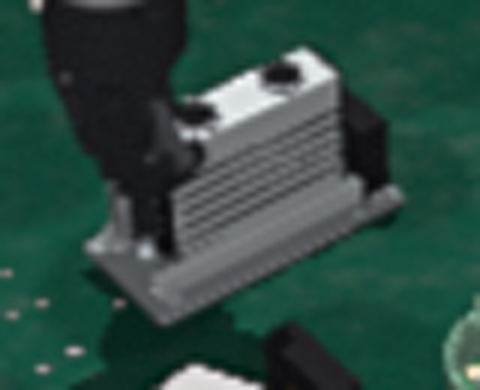

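The scene crop shows the module upright in the channel with its far end against the black stop at (365,140). It is solid under a 20 N push. I'll retreat and check numerically.

Call:
send_rows(steps=[{"dx": -0.8,"dy": 0,"dz": 0,"yaw": 0,"gripper": 0},{"dx": -2.5,"dy": 0,"dz": 0,"yaw": 0,"gripper": 0},{"dx": -3,"dy": 0,"dz": -5,"yaw": 0,"gripper": 0},{"dx": -3,"dy": 0,"dz": -10,"yaw": 0,"gripper": 0},{"dx": -3,"dy": 0,"dz": -15,"yaw": 0,"gripper": 0}])

```text
clock: 18.23
tcp_pos: [0.4476, 0.2127, 0.2113]
orientation: [-3.14, 0.085, -0.0]
contact_force: [0.5, 0.2, -0.1]
grip_width: -0.0001
gripper_force: 0.0
```

Call:
send_rows(steps=[{"dx": 0,"dy": -5,"dz": 0,"yaw": 0,"gripper": 0},{"dx": 0,"dy": -10,"dz": -3,"yaw": 0,"gripper": 0},{"dx": 0,"dy": -15,"dz": -3,"yaw": 0,"gripper": 0},{"dx": 0,"dy": -20,"dz": -3,"yaw": 0,"gripper": 0},{"dx": 0,"dy": -20,"dz": -3,"yaw": 0,"gripper": 0}])

```text
clock: 18.85
tcp_pos: [0.4576, 0.4173, 0.2391]
orientation: [-3.14, 0.073, -0.001]
contact_force: [-0.4, -0.0, 0.1]
grip_width: -0.0
gripper_force: 0.0
```

```bash
python3 -W ignore - <<'E'
from h import *
sockets('top',(.4,.7,.1,.3))
X=pts(load('top'))*1000
def box(n,x0,x1,y0,y1,z0,z1):
    m=(X[...,0]>x0)&(X[...,0]<x1)&(X[...,1]>y0)&(X[...,1]<y1)&(X[...,2]>z0)&(X[...,2]<z1);P=X[m]
    q=cv2.minAreaRect(P[:,:2].astype(np.float32));print(n,m.sum(),np.median(P[:,2]).round(1),np.round(q[0],1),np.round(q[1],1),round(q[2],1))
box('rack',400,660,-350,-80,85,98);box('mod',400,660,130,280,85,102);box('stop',400,660,130,280,50,65)
box('tape',620,750,-60,65,30,60);box('cap',520,620,-50,50,10,50)
o=status.get_obs();print(o['tcp_pos'],o['clock'],o['qvel'].round(3))
E
```

```text
top [208 180   6   6  25] [210.1 182.3] [571.7 206.   93. ]
top [207 199   5   5  22] [209.  200.9] [514.9 208.9  93. ]
top [206 211   9   1   9] [210. 211.] [484.3 205.8  93. ]
top [216 174   1   1   1] [216. 174.] [597.  188.2  93. ]
rack 1581 90.4 [ 543.2 -213.7] [116.8 166.8] 11.3
mod 408 93.4 [541.2 206.2] [ 32.4 114.4] 87.0
stop 138 58.6 [552.  203.6] [ 60.7 136.3] 89.7
tape 439 45.9 [688.6   2. ] [102.1 101.9] 29.1
cap 365 14.0 [569.2   0.8] [85.  84.6] 24.6
[0.45816026 0.4141849  0.23934405] 18.9 [ 0.02  -0.025  0.043  0.053  0.017 -0.001  0.007]
```

```bash
python3 -c "
from bench import workorder
print(workorder.hand_in())"
```

```text
the job is handed in; nothing more can be done
None
```

The job is handed in at about 19 s: the socket module is upright in the dock, sockets up and pushed home against the end stop, and the last measurements show the other four modules, the tape and the cap where they started.

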